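# Give each sample tin its own lid back

### The arm

A 6-joint arm with a two-finger parallel gripper is mounted at the origin on a cart in front of the work surface, level with it; the furniture and walls round the work are solid. World frame = base frame: x ahead of the robot, y to its left, z up, the work surface at z = 0. Lengths are in m, angles in rad, forces in N, time in s.
With the tool pointing down it reaches from about 0.35 to 0.775 m from the base axis. Payload 7.3 kg.
Tool frame: the origin (TCP) lies midway between the tips of the shut fingers; the grasp point (between the pads) lies 19 mm behind it (grasp_offset is the distance from the TCP to the grasp point, in m); z points along the fingers, y is the line along which they close (so a half turn about z gives the same grasp; the last joint's range is limited). The gripper opens to 92 mm and grips with 3 to 60 N. Pads are 19 mm wide; open, the fingers measure 130 mm over their backs; the gripper's body (75 mm by 190 mm) begins 47 mm behind the grasp point.
Start: joints at [-1.444, 0.342, 1.524, -0, 1.275, -0.146], TCP at [0.141, -0.506, 0.227] pointing down, gripper open.
Joint ranges: [-2.53, 2.53], [-0.77, 2.02], [0.04, 2.7], [-1, 4.14], [0.28, 2.66], [-3.11, 3.11]. Speed limits (rad/s): [2.57, 2.57, 3.14, 3.14, 3.14, 3.14].

### API

Orientations are given as a unit quaternion [w, x, y, z].
In Python, from station import observe, get_image, camera_params, job_done, grasp_offset gives the robot as it stands.
- The arm moves only by the tool carry_out, never from a script. Its argument "moves" is a list of rows, each a list of 3 entries, a list of its own where there are three numbers: the shift along the world's x, y, z in m, then the turn, a rotation vector about the world's x, y, z in rad, then the opening, from 0 (shut) to 1 (fully open). A call has 1 to 12 rows; each row is the pose to reach, as a shift and turn from the pose commanded when the call began; what a row does not reach only later rows make up. A row lasts 1/10 s, in which the tool goes at most 50 mm and 8.59 degrees, less where a joint would pass 70% of its speed; a pose out of reach is approached as far as the arm can. A call with a gripper value outside its range is refused whole. The fingers move at their own pace and stop on an object; "newtons" is the grip in N (left out, the last holds). Time passes only in rows, so rows that repeat a pose let the fingers close. It gives the time, the measured TCP pose, the force, the opening and the grip force at its end, in the units of the state.
- observe(): the state, without advancing time (a new reading comes with each control period).
- get_image(name): name is "side" or "top" or "wrist"; returns (picture, depth): 480x640x3 uint8, blue, green, red; 480x640 float32, m along the optical axis (not along the pixel's ray), 0 where there is no reading.
- camera_params(name): a dict with "fx", "fy", "cx", "cy" (pixels), "rvec" (rotation vector, rad) and "tvec" (3), from world to camera coordinates, as OpenCV has them. Camera axes: x right, y down, z forward; pixel columns grow to the right and rows downward; lengths in m; the calibration is good to about 2 mm. The wrist camera is an equidistant fisheye: a pixel r from the principal point sees the ray r / f radians off the axis. A picture is of the moment at which its call begins: read the wrist's pose just before it. camera_params takes no time and is no camera call; for the wrist camera it gives the pose at the moment of the call.
- job_done(): hands the job in; it is judged then, once.
The state is a dict: "clock": time; "q": joint angles; "qvel": joint speeds; "tau": joint torques, N m; "ee_pos": TCP position; "ee_rot": TCP orientation; "force": force on the tool from outside, world axes, zero at the start; "moment": the same for the moment, N m; "opening": opening from 0.0 (shut) to 1.0 (fully open); "grip_force": force on a finger pad.
Only numpy, scipy, OpenCV 4.12 (cv2) and the standard library are available. Lean on these libraries where they do the work, as an engineer would, in place of code of your own. Each camera call takes 0.05 s, during which the arm holds its last target. There are 200 camera calls.

### The job

The lids of the large round sample tin and of the oblong one were swapped by mistake and lie loose on the rims, so dust gets in. Put each lid on its own tin, knob up and fully home so that it closes flush on the rim; lay a lid aside on the bench if you need to, and do not drop the lids. Leave the two tins standing where they are, and leave the small closed tin and the other things on the bench alone.

Things in the scene. Friction and masses are not known exactly. Their poses are not given: they have to be found in the camera images.
- round_tin: Loose stainless steel tin, the large round one, 96 mm outside diameter, 45 mm high, wall 6 mm, floor 4 mm; its mouth is round, 84 mm with a 2 mm chamfer. Origin: centre of its underside; z up. A shallow clear dish lies in it. It stands left or right of the work stage, changing places with the oblong tin.
- oblong_tin: Loose stainless steel tin, the oblong one with rounded corners, 110 x 76 mm outside, 45 mm high, wall 6 mm, floor 4 mm; its mouth is 98 x 64 mm with a 2 mm chamfer. Origin: centre of its underside; z up, x along its long side (a half turn gives the same shape). A black chip tray lies in it.
- round_lid: Loose steel plug lid of the large round tin, about 0.2 kg: flange 96 mm in diameter, 5 mm thick, over a chamfered spigot 80 mm in diameter, 9 mm deep (2 mm play a side in its own mouth). Origin: centre of the spigot's underside, 14 mm below the flange's top. At the start it lies proud on the oblong tin's rim, origin 45 mm over that tin's underside; home in its own tin, 36 mm.
- oblong_lid: Loose steel plug lid of the oblong tin, about 0.2 kg: flange 110 x 76 mm, 5 mm thick, over a chamfered spigot 94 x 60 mm, 9 mm deep (2 mm play a side in its own mouth). Origin: centre of the spigot's underside, 14 mm below the flange's top; x along its long side. At the start it lies proud on the round tin's rim, origin 45 mm over that tin's underside; home in its own tin, 36 mm.
- round_knob (a point): Grip centre of the round black knob (26 mm diameter, straight from 10 to 28 mm above the flange) on the round lid: 20 mm above the flange's top and 34 mm above the lid's origin.
- oblong_knob (a point): Centre of the black bar handle (60 mm long, 14 mm wide, from 9 to 31 mm above the flange, on two 11 mm posts) on the oblong lid: 20 mm above the flange's top and 34 mm above the lid's origin; x along the bar. Pinch it across its 14 mm width.
- small_tin: Bystander: small round stainless tin of the same make, 72 mm diameter, 45 mm high, already closed by its own lid, with a black knob 22 mm in diameter; the knob's top is 81 mm above the bench. Origin: centre of its underside.
- loupe: Bystander: black eye loupe standing on the bench, 38 mm diameter, 35 mm high. Origin: centre of its underside.
- chip_box: Bystander: flat white chip box on the bench, 59 x 54 x 16 mm. Origin: centre of its underside.
- heater_chuck: Bystander: white heater chuck, 40 x 56 x 22 mm, on the work stage (fixed, 291 mm in x, 267 in y, 62 high, centred at x 0.58, y 0.01). Origin: centre of its underside. Also fixed: a brown and cream pot, 72 mm wide, 66 high, at x 0.65, y 0.22, and a clear lid, 98 mm wide, at x 0.66, y 0.44; the bonder's eyepieces overhang the stage beyond x 0.6: cross in front of them.

How it is judged:
By the outcome, as a careful person would: the job done as asked, in the order asked, and still so for the second after the job is handed in, with the robot touching nothing.
It also fails if it takes over 72 s, if anything falls off the work surface, if the arm or the gripper's body presses on something with over 40 N, if the wrist force passes 120 N, or if a joint passes its speed limit or range.

## Working session

There is one attempt and no reset: what is moved stays moved. The work goes in short steps, Python scripts to look and compute and a tool call to move; the robot and the scene stay as the last step left them, time stands still between calls to the robot, and variables do not carry over. Pictures are saved under pics/ and viewed, at most 13 in all, crops included, and the job is handed in when it is done.

Besides the shell and the picture viewer there is one more tool, called by a JSON object that holds its "method" and its "body", one argument or row to a line. carry_out: Moves the arm, as the interface text tells. Its arguments: {"type":"object","properties":{"moves":{"type":"array","items":{"type":"array"}},"newtons":{"type":"number"}},"required":["moves"]}

```bash
mkdir -p pics; cat > h.py <<'E'
import numpy as np, cv2
from station import *
def cam(n):
    p=camera_params(n); R=cv2.Rodrigues(np.array(p["rvec"],float))[0]; return p,R,np.array(p["tvec"],float).ravel()
def world(n,depth):
    p,R,t=cam(n); v,u=np.mgrid[0:480,0:640]
    X=np.stack([(u-p["cx"])/p["fx"]*depth,(v-p["cy"])/p["fy"]*depth,depth],-1)
    return (X-t)@R
def plane(n,uv,z):
    p,R,t=cam(n); uv=np.atleast_2d(uv).astype(float)
    d=np.stack([(uv[:,0]-p["cx"])/p["fx"],(uv[:,1]-p["cy"])/p["fy"],np.ones(len(uv))],-1)@R
    c=-t@R
    return c+d*((z-c[2])/d[:,2])[:,None]
E
python3 - <<'E'
from h import *
print(observe(),grasp_offset() if callable(grasp_offset) else grasp_offset)
for n in["top","side"]:
    i,d=get_image(n); cv2.imwrite(f"pics/{n}0.png",i); np.savez(f"{n}0.npz",i=i,d=d); p,R,t=cam(n); print(n,p,-t@R)
E
```

```text
{'clock': 0.0, 'q': array([-1.44400811e+00,  3.42727009e-01,  1.52505865e+00, -1.55993524e-05,
        1.27541746e+00, -1.45979414e-01]), 'qvel': array([ 1.28600919e-03, -1.73944738e-03, -2.96714895e-04,  1.48740752e-03,
        6.98849033e-05,  2.18076034e-04]), 'tau': array([ 6.70641803e-04, -4.31235909e+01, -2.44215131e+01,  7.18018273e-02,
        5.59145375e-02, -1.13878298e-04]), 'ee_pos': array([ 0.14140563, -0.50514779,  0.22602822]), 'ee_rot': array([-8.05269513e-04,  9.90713504e-01,  1.35963617e-01,  2.66880494e-07]), 'force': array([-1.00533942, -0.84900546,  0.02624067]), 'moment': array([-0.01222071, -0.0574377 , -0.02507029]), 'grip_force': 0.0, 'opening': 1.0003815476213358} 0.0188
top {'fx': 593.7958344569569, 'fy': 593.7958344569569, 'cx': 316.2322179684778, 'cy': 245.16636796547607, 'rvec': array([ 2.18286637, -2.20025959,  0.07763178]), 'tvec': array([-0.00330327,  0.55518028,  1.35155592])} [4.66780499e-01 1.17213440e-03 1.38457721e+00]
side {'fx': 446.7469697834566, 'fy': 446.7469697834566, 'cx': 321.2832507493976, 'cy': 232.4032819873435, 'rvec': array([ 0.55435399, -2.60243806,  1.25305783]), 'tvec': array([0.49039969, 0.17974872, 0.85837093])} [0.20245663 0.70953531 0.68203597]
```

View pics/top0.png

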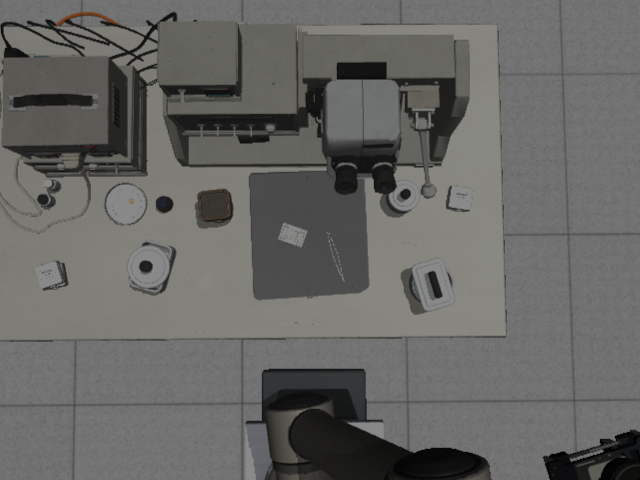

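View pics/side0.png

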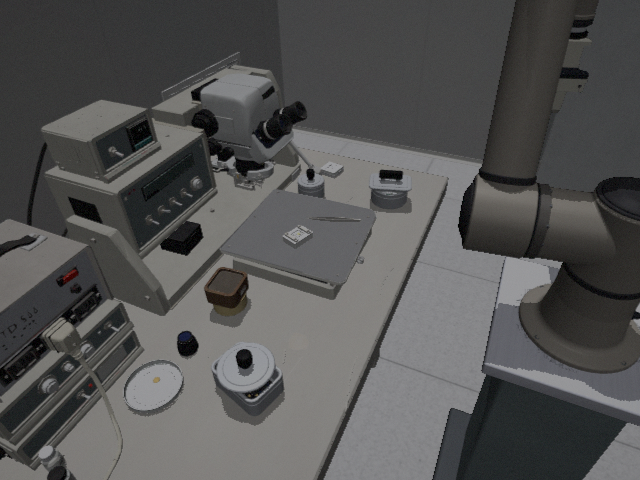

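Top view: the round lid (knob at 147,267) lies on the oblong tin, left. The oblong lid (bar at 435,285) lies on the round tin, right. The small tin is at (403,195). In the side view the same two are at (247,370) and (390,185).

```bash
python3 - <<'E'
from h import *
z=np.load("top0.npz"); i=z["i"]; g=i.max(2); w=world("top",z["d"])
def crop(c): return cv2.resize(g[c[1]-40:c[1]+40,c[0]-40:c[0]+40],(400,400),interpolation=cv2.INTER_CUBIC)
cv2.imwrite("pics/crop0.png",np.hstack([crop((150,267)),crop((433,285))]))
for name,c,zz in [("rknob",(147,267),.09),("bar",(435,285),.09)]:
    m=np.zeros_like(g); x,y=c; m[y-20:y+20,x-16:x+16]=(g[y-20:y+20,x-16:x+16]<60)
    n,l,s,ce=cv2.connectedComponentsWithStats(m); k=l[y,x]; print(name,s[k],ce[k])
    ct=max(cv2.findContours((l==k).astype(np.uint8),0,2)[0],key=cv2.contourArea)
    r=cv2.minAreaRect(ct); b=cv2.boxPoints(r); print(r, plane("top",ce[k],zz)[0], plane("top",b,zz)[:,:2].round(4).tolist())
    print("depth top",np.median(w[l==k],0))
    hm=w[...,2]; sel=(abs(hm-.059)<.006); sel2=np.zeros_like(sel); sel2[y-35:y+35,x-35:x+35]=sel[y-35:y+35,x-35:x+35]
    ct=max(cv2.findContours(sel2.astype(np.uint8),0,2)[0],key=cv2.contourArea); r=cv2.minAreaRect(ct); print("flange",r,plane("top",r[0],.059)[0],cv2.minEnclosingCircle(ct)); print(plane("top",cv2.boxPoints(r),.059)[:,:2].round(4).tolist())
E
```

```text
rknob [140 261  12  11 115] [145.30434783 266.03478261]
((145.5, 266.0), (10.0, 11.0), 90.0) [0.50785386 0.36507587 0.09      ] [[0.5189, 0.3767], [0.5187, 0.3528], [0.497, 0.3526], [0.4971, 0.3765]]
depth top [0.50801767 0.36560536 0.0875985 ]
flange ((148.0, 267.0), (42.0, 42.0), 90.0) [0.50663935 0.36777196 0.059     ] ((148.3541717529297, 266.5729064941406), 21.666967391967773)
[[0.5539, 0.4151], [0.5532, 0.3214], [0.4596, 0.3207], [0.4603, 0.4139]]
bar [428 271  14  27 190] [434.45789474 284.24210526]
((434.4459228515625, 284.3243408203125), (26.908859252929688, 7.131582736968994), 72.89727020263672) [ 0.46319889 -0.26405095  0.09      ] [[0.4888, -0.2485], [0.4933, -0.2635], [0.4373, -0.2795], [0.4328, -0.2646]]
depth top [ 0.46372288 -0.2649962   0.08760627]
flange ((432.857666015625, 284.54449462890625), (49.513648986816406, 34.00334930419922), 72.6459732055664) [ 0.46246937 -0.26681494  0.059     ] ((433.0, 284.5), 27.335973739624023)
[[0.5043, -0.2149], [0.5264, -0.288], [0.4208, -0.3186], [0.399, -0.2458]]
```

View pics/crop0.png

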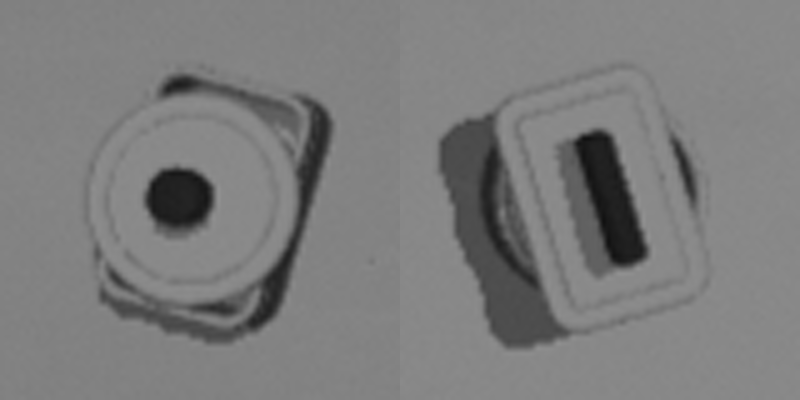

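The right-hand crop shows the bar at about 16° yaw, and the gripper's yaw already matches it. I'm moving to a hover over it.

{"method": "carry_out", "body": {
  "moves": [
    [[0.04,0.03,0.0],[0,0,0],1],
    [[0.08,0.06,0.0],[0,0,0],1],
    [[0.12,0.09,0.0],[0,0,0],1],
    [[0.16,0.12,0.0],[0,0,0],1],
    [[0.2,0.15,0.0],[0,0,0],1],
    [[0.24,0.18,0.0],[0,0,0],1],
    [[0.28,0.21,0.0],[0,0,0],1],
    [[0.322,0.241,0.0],[0,0,0],1],
    [[0.322,0.241,0.0],[0,0,0],1],
    [[0.322,0.241,0.0],[0,0,0],1],
    [[0.322,0.241,0.0],[0,0,0],1]
  ],
  "newtons": 30
}}

```text
clock: 1.2
ee_pos: [0.4626, -0.2651, 0.2264]
ee_rot: [-0.0, 0.991, 0.136, -0.001]
force: [0.1, -1.3, -0.1]
opening: 1.0
grip_force: 0.0
```

```bash
cat >> h.py <<'E'
def wplane(uv,z,P):
    p,R,t=P; uv=np.atleast_2d(uv).astype(float); a=(uv[:,0]-p["cx"])/p["fx"]; b=(uv[:,1]-p["cy"])/p["fy"]; r=np.hypot(a,b)+1e-12
    d=np.stack([a/r*np.sin(r),b/r*np.sin(r),np.cos(r)],-1)@R; c=-t@R
    return c+d*((z-c[2])/d[:,2])[:,None]
def wproj(X,P):
    p,R,t=P; c=np.atleast_2d(X)@R.T+t; h=np.hypot(c[:,0],c[:,1])+1e-12; th=np.arctan2(h,c[:,2])
    return np.stack([p["cx"]+p["fx"]*th*c[:,0]/h,p["cy"]+p["fy"]*th*c[:,1]/h],-1)
def rectify(i,P,c,z,half=.12,n=480):
    "orthophoto of plane z: col -> -y, row -> -x"
    s=2*half/n; r,q=np.mgrid[0:n,0:n]; X=np.stack([c[0]+half-(r+.5)*s,c[1]+half-(q+.5)*s,np.full(r.shape,z)],-1).reshape(-1,3)
    m=wproj(X,P).reshape(n,n,2).astype(np.float32); return cv2.remap(i,m[...,0],m[...,1],cv2.INTER_LINEAR)
E
python3 - <<'E'
from h import *
o=observe(); print(o["clock"],o["ee_pos"],o["ee_rot"])
P=cam("wrist"); i,d=get_image("wrist"); cv2.imwrite("pics/w1.png",i); np.savez("w1.npz",i=i,d=d)
print(P[0],-P[2]@P[1])
o1=rectify(i,P,(.463,-.266),.059,n=400); cv2.imwrite("pics/r1.png",np.hstack([cv2.resize(i,(533,400)),o1[:,:267*1]])[:,:800]) 
cv2.imwrite("pics/r1.png",np.hstack([o1,rectify(i,P,(.463,-.266),.045,n=400)]))
E
```

```text
1.2 [ 0.46260794 -0.26512467  0.22641725] [-1.16240783e-04  9.90746333e-01  1.35725537e-01 -5.18764038e-04]
{'fx': 371.64829954431775, 'fy': 371.64829954431775, 'cx': 321.1430697343071, 'cy': 239.78751115032222, 'rvec': array([-2.32193434,  1.76198474,  0.24322913]), 'tvec': array([-0.3782441 ,  0.32588513,  0.4911609 ])} [ 0.53167649 -0.24459993  0.38470732]
```

View pics/r1.png

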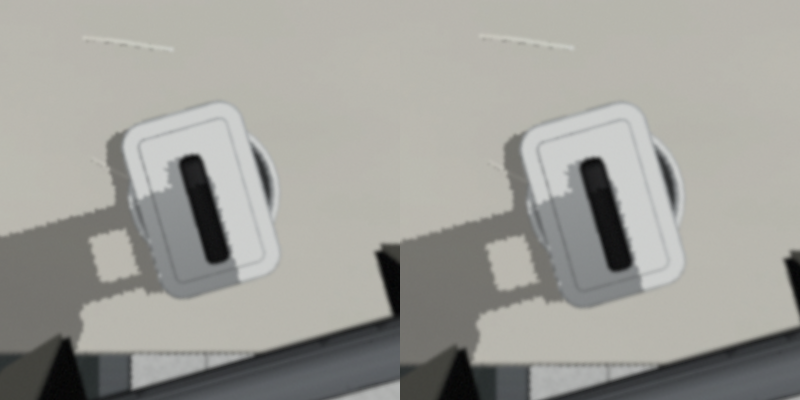

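The ortho view shows the oblong lid (flange about 123–280, 100–298) with its bar, and the round tin's rim is visible on the right. Next I'll measure the bar.

```bash
cat >> h.py <<'E'
def dark(i,P,c,z,thr=45,half=.06,n=480):
    "dark blob nearest c in the orthophoto: centre, (long, short), yaw of the long side"
    g=rectify(i,P,c,z,half,n).max(2); m=(g<thr).astype(np.uint8)
    cts=[k for k in cv2.findContours(m,0,2)[0] if cv2.contourArea(k)>1500]
    k=min(cts,key=lambda k:np.hypot(*(np.array(cv2.minAreaRect(k)[0])-n/2))); r=cv2.minAreaRect(k); s=2*half/n
    b=cv2.boxPoints(r); e=max([b[1]-b[0],b[2]-b[1]],key=np.linalg.norm); yaw=np.arctan2(-e[0],-e[1]); yaw=(yaw+np.pi/2)%np.pi-np.pi/2
    return np.array([c[0]+half-r[0][1]*s,c[1]+half-r[0][0]*s]),sorted(np.array(r[1])*s),yaw
E
python3 - <<'E'
from h import *
z=np.load("w1.npz"); P=cam("wrist"); print(dark(z["i"],P,(.463,-.266),.09,40),dark(z["i"],P,(.463,-.266),.09,60))
E
```

```text
(array([ 0.46443522, -0.26652687]), [np.float64(0.011477685928344727), np.float64(0.0587979736328125)], np.float32(0.28255486)) (array([ 0.46438807, -0.26654496]), [np.float64(0.012343362808227539), np.float64(0.059658451080322264)], np.float32(0.28297687))
```

{"method": "carry_out", "body": {
  "moves": [
    [[0.001,-0.001,-0.04],[0,0,0.008],1],
    [[0.001,-0.001,-0.08],[0,0,0.008],1],
    [[0.001,-0.001,-0.115],[0,0,0.008],1],
    [[0.001,-0.001,-0.14],[0,0,0.008],1],
    [[0.001,-0.001,-0.155],[0,0,0.008],1],
    [[0.001,-0.001,-0.164],[0,0,0.008],1],
    [[0.001,-0.001,-0.164],[0,0,0.008],1],
    [[0.001,-0.001,-0.164],[0,0,0.008],0],
    [[0.001,-0.001,-0.164],[0,0,0.008],0],
    [[0.001,-0.001,-0.164],[0,0,0.008],0],
    [[0.001,-0.001,-0.164],[0,0,0.008],0],
    [[0.001,-0.001,-0.164],[0,0,0.008],0]
  ],
  "newtons": 30
}}

```text
clock: 2.45
ee_pos: [0.4646, -0.2656, 0.0631]
ee_rot: [0.0, 0.99, 0.14, 0.0]
force: [-0.0, 0.4, 0.3]
opening: 0.615
grip_force: 0.0
```

{"method": "carry_out", "body": {
  "moves": [
    [[0,0,0],[0,0,0],0],
    [[0,0,0],[0,0,0],0],
    [[0,0,0],[0,0,0],0],
    [[0,0,0],[0,0,0],0],
    [[0,0,0],[0,0,0],0]
  ]
}}

```text
clock: 2.95
ee_pos: [0.4645, -0.2657, 0.0628]
ee_rot: [0.0, 0.99, 0.14, 0.0]
force: [0.6, -0.9, -0.7]
opening: 0.179
grip_force: 0.6
```

{"method": "carry_out", "body": {
  "moves": [
    [[0,0,0],[0,0,0],0],
    [[0,0,0],[0,0,0],0],
    [[0,0,0],[0,0,0],0],
    [[0,0,0.01],[0,0,0],0],
    [[0,0,0.03],[0,0,0],0],
    [[0,0,0.06],[0,0,0],0],
    [[0,0,0.09],[0,0,0],0],
    [[0,0,0.12],[0,0,0],0],
    [[0,0,0.14],[0,0,0],0],
    [[0,0,0.14],[0,0,0],0],
    [[0,0,0.14],[0,0,0],0]
  ]
}}

```text
clock: 4.05
ee_pos: [0.4641, -0.2652, 0.2023]
ee_rot: [-0.0, 0.99, 0.14, -0.0]
force: [-0.0, -0.3, -3.3]
opening: 0.15
grip_force: 30.0
```

```bash
python3 - <<'E'
from h import *
o=observe(); print(o["clock"],o["ee_pos"],o["opening"],o["grip_force"])
P=cam("wrist"); i,d=get_image("wrist"); t,td=get_image("top"); np.savez("w2.npz",i=i,t=t,td=td)
g=t[245:325,393:473]; g2=t[227:307,110:190]
cv2.imwrite("pics/r2.png",np.hstack([cv2.resize(i,(400,300)),cv2.resize(g,(300,300),interpolation=2)]))
E
```

```text
4.05 [ 0.46406869 -0.26521868  0.20233561] 0.14980159623537667 29.99959409236908
```

View pics/r2.png

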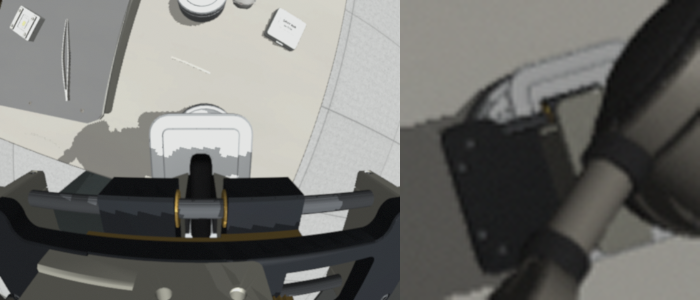

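Held at 30 N with the lid level. Now carrying it over the stage to the bench at about (0.38, 0.225).

{"method": "carry_out", "body": {
  "moves": [
    [[-0.002,0.015,0],[0,0,-0.02],0],
    [[-0.008,0.045,0],[0,0,-0.06],0],
    [[-0.016,0.09,0],[0,0,-0.1],0],
    [[-0.024,0.135,0],[0,0,-0.15],0],
    [[-0.032,0.18,0],[0,0,-0.2],0],
    [[-0.04,0.225,0],[0,0,-0.25],0],
    [[-0.048,0.27,0],[0,0,-0.3],0],
    [[-0.056,0.315,0],[0,0,-0.35],0],
    [[-0.064,0.36,0],[0,0,-0.41],0],
    [[-0.072,0.405,0],[0,0,-0.47],0],
    [[-0.078,0.45,0],[0,0,-0.53],0],
    [[-0.082,0.475,0],[0,0,-0.56],0]
  ]
}}

```text
clock: 5.35
ee_pos: [0.3809, 0.212, 0.2016]
ee_rot: [0.0, 0.99, -0.139, -0.001]
force: [0.2, -0.3, -2.5]
opening: 0.151
grip_force: 30.0
```

{"method": "carry_out", "body": {
  "moves": [
    [[-0.002,0.015,0],[0,0,0],0],
    [[-0.002,0.015,-0.03],[0,0,0],0],
    [[-0.002,0.015,-0.07],[0,0,0],0],
    [[-0.002,0.015,-0.11],[0,0,0],0],
    [[-0.002,0.015,-0.145],[0,0,0],0],
    [[-0.002,0.015,-0.165],[0,0,0],0],
    [[-0.002,0.015,-0.176],[0,0,0],0],
    [[-0.002,0.015,-0.176],[0,0,0],0],
    [[-0.002,0.015,-0.176],[0,0,0],0]
  ]
}}

```text
clock: 6.25
ee_pos: [0.3807, 0.2245, 0.027]
ee_rot: [-0.0, 0.99, -0.139, 0.0]
force: [0.6, 0.1, -2.3]
opening: 0.15
grip_force: 30.0
```

```bash
python3 - <<'E'
from h import *
z=np.load("w2.npz"); o=observe(); print(o["ee_pos"],o["force"])
# camera-independent check: fresh image of what's under
P=cam("wrist"); i,d=get_image("wrist"); 
d=np.where(d>0,d,np.nan); print(o["ee_rot"])
E
```

```text
[0.38074275 0.22451566 0.02704425] [ 0.62548425  0.06240647 -2.31610216]
[-2.27463927e-05  9.90270530e-01 -1.39155556e-01  9.38723070e-05]
```

{"method": "carry_out", "body": {
  "moves": [
    [[0,0,-0.004],[0,0,0],0],
    [[0,0,-0.007],[0,0,0],0],
    [[0,0,-0.009],[0,0,0],0],
    [[0,0,-0.01],[0,0,0],0],
    [[0,0,-0.01],[0,0,0],0]
  ]
}}

```text
clock: 6.8
ee_pos: [0.3806, 0.2245, 0.0177]
ee_rot: [-0.0, 0.99, -0.139, 0.0]
force: [-3.0, -1.5, 10.6]
opening: 0.152
grip_force: 30.0
```

{"method": "carry_out", "body": {
  "moves": [
    [[0,0,0],[0,0,0],1],
    [[0,0,0],[0,0,0],1],
    [[0,0,0],[0,0,0],1],
    [[0,0,0],[0,0,0],1],
    [[0,0,0.03],[0,0,0],1],
    [[0,0,0.07],[0,0,0],1],
    [[0.01,0.01,0.11],[0,0,0],1],
    [[0.04,0.04,0.14],[0,0,0],1],
    [[0.07,0.075,0.17],[0,0,0],1],
    [[0.1,0.11,0.2],[0,0,0],1],
    [[0.127,0.14,0.21],[0,0,0],1],
    [[0.127,0.14,0.21],[0,0,0],1]
  ]
}}

```text
clock: 8.0
ee_pos: [0.5111, 0.3682, 0.2282]
ee_rot: [-0.002, 0.99, -0.138, 0.003]
force: [0.8, -0.1, 0.2]
opening: 1.002
grip_force: 0.0
```

{"method": "carry_out", "body": {
  "moves": [
    [[0,0,0],[0,0,0],1],
    [[0,0,0],[0,0,0],1]
  ]
}}

```text
clock: 8.2
ee_pos: [0.5063, 0.3634, 0.2254]
ee_rot: [0.001, 0.99, -0.139, -0.001]
force: [0.6, -0.9, 0.0]
opening: 1.0
grip_force: 0.0
```

```bash
python3 - <<'E'
from h import *
o=observe(); print(o["clock"],o["ee_pos"])
P=cam("wrist"); i,d=get_image("wrist"); np.savez("w3.npz",i=i,d=d)
for t in(45,60): print(dark(i,P,(.507,.366),.088,t))
cv2.imwrite("pics/r3.png",np.hstack([rectify(i,P,(.507,.366),.059,n=400),rectify(i,P,(.42,.25),.014,half=.14,n=400)]))
E
```

```text
8.2 [0.50628582 0.3634062  0.22544776]
(array([0.5098924 , 0.36819523]), [np.float64(0.02283106803894043), np.float64(0.025110584259033203)], np.float32(-0.3671738))
(array([0.50987693, 0.36823002]), [np.float64(0.023423383712768555), np.float64(0.02581059455871582)], np.float32(-0.3671738))
```

View pics/r3.png

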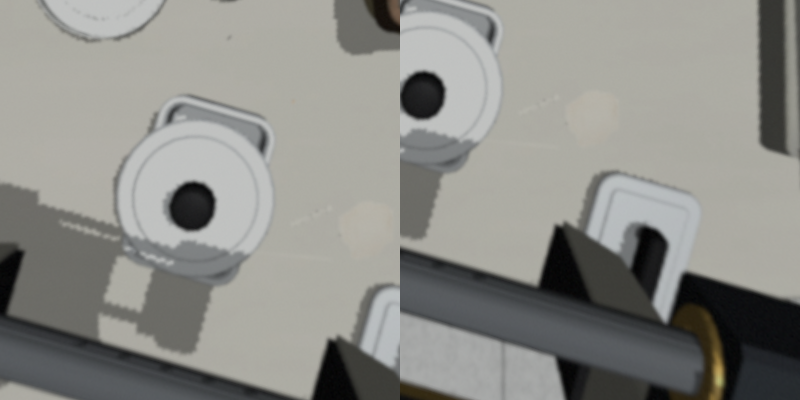

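Knob at (192,206) in the ortho, so about (0.509, 0.368), and the oblong lid lies well on the bench. Descending to grip.

{"method": "carry_out", "body": {
  "moves": [
    [[0.001,0.003,-0.04],[0,0,0],1],
    [[0.001,0.003,-0.08],[0,0,0],0.7],
    [[0.001,0.003,-0.115],[0,0,0],0.7],
    [[0.001,0.003,-0.14],[0,0,0],0.7],
    [[0.001,0.003,-0.155],[0,0,0],0.7],
    [[0.001,0.003,-0.163],[0,0,0],0.7],
    [[0.001,0.003,-0.163],[0,0,0],0.7],
    [[0.001,0.003,-0.163],[0,0,0],0],
    [[0.001,0.003,-0.163],[0,0,0],0],
    [[0.001,0.003,-0.163],[0,0,0],0],
    [[0.001,0.003,-0.163],[0,0,0],0],
    [[0.001,0.003,-0.163],[0,0,0],0]
  ],
  "newtons": 30
}}

```text
clock: 9.45
ee_pos: [0.5086, 0.3675, 0.0641]
ee_rot: [-0.0, 0.99, -0.139, 0.0]
force: [0.6, -0.5, -0.1]
opening: 0.316
grip_force: 0.0
```

{"method": "carry_out", "body": {
  "moves": [
    [[0,0,0],[0,0,0],0],
    [[0,0,0],[0,0,0],0],
    [[0,0,0],[0,0,0],0]
  ]
}}

```text
clock: 9.75
ee_pos: [0.5085, 0.3674, 0.064]
ee_rot: [-0.0, 0.99, -0.139, 0.0]
force: [0.3, -1.2, 2.3]
opening: 0.273
grip_force: 30.0
```

{"method": "carry_out", "body": {
  "moves": [
    [[0,0,0.01],[0,0,0],0],
    [[0,0,0.03],[0,0,0],0],
    [[0,0,0.06],[0,0,0],0],
    [[0,0,0.1],[0,0,0],0],
    [[-0.002,-0.01,0.13],[0,0,0],0],
    [[-0.01,-0.04,0.14],[0,0,0.02],0],
    [[-0.02,-0.08,0.14],[0,0,0.05],0],
    [[-0.03,-0.12,0.14],[0,0,0.08],0],
    [[-0.041,-0.16,0.14],[0,0,0.12],0],
    [[-0.051,-0.2,0.14],[0,0,0.16],0],
    [[-0.062,-0.245,0.14],[0,0,0.2],0],
    [[-0.074,-0.29,0.14],[0,0,0.24],0]
  ]
}}

```text
clock: 10.95
ee_pos: [0.4337, 0.076, 0.2041]
ee_rot: [0.0, 1.0, -0.018, 0.0]
force: [1.2, -0.5, -2.5]
opening: 0.271
grip_force: 30.0
```

{"method": "carry_out", "body": {
  "moves": [
    [[-0.011,-0.045,0],[0,0,0.04],0],
    [[-0.022,-0.09,0],[0,0,0.04],0],
    [[-0.034,-0.135,0],[0,0,0.04],0],
    [[-0.045,-0.18,0],[0,0,0.04],0],
    [[-0.056,-0.225,0],[0,0,0.04],0],
    [[-0.067,-0.265,0],[0,0,0.04],0],
    [[-0.075,-0.29,0],[0,0,0.04],0],
    [[-0.079,-0.3,0],[0,0,0.04],0],
    [[-0.079,-0.3,0],[0,0,0.04],0],
    [[-0.079,-0.3,0],[0,0,0.04],0]
  ]
}}

```text
clock: 11.95
ee_pos: [0.3555, -0.2216, 0.2038]
ee_rot: [-0.0, 1.0, 0.0, -0.0]
force: [-0.5, 1.1, -1.9]
opening: 0.271
grip_force: 30.0
```

```bash
python3 - <<'E'
from h import *
o=observe(); print(o["clock"],o["ee_pos"],o["force"],o["grip_force"])
P=cam("wrist"); i,d=get_image("wrist"); t,td=get_image("top"); np.savez("w4.npz",i=i,d=d,t=t,td=td)
pr=rectify(i,P,(.45,-.255),.045,half=.1,n=400)
cv2.imwrite("pics/r4.png",np.hstack([pr,cv2.resize(t[227:307,110:190],(400,400),interpolation=2)]))
E
```

```text
11.95 [ 0.35551194 -0.22164853  0.20375943] [-0.50111894  1.05872702 -1.91002021] 29.999608890793752
```

View pics/r4.png

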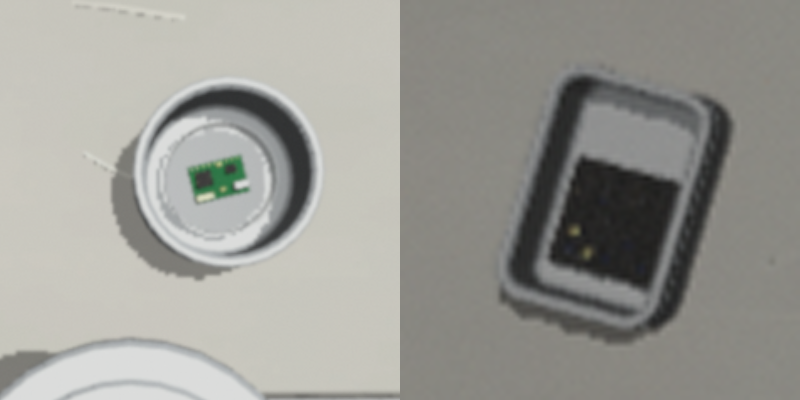

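The round tin is open, with its rim circle at about (228,172) r 94 in the ortho, and the oblong tin shows clearly in the top view. Next I'll fit the rim and the held lid's flange in the same wrist image.

```bash
cat >> h.py <<'E'
def circ(i,P,c,z,r,angs,half=.1,n=800,band=.008):
    "radial search for the strongest bright->dark edge near radius r, robust circle fit (world x,y)"
    g=cv2.GaussianBlur(rectify(i,P,c,z,half,n),(5,5),0).max(2).astype(np.float32); s=2*half/n; rr=np.arange(r-band,r+band,s/2)
    pts=[]
    for a in angs:
        x=c[0]+rr*np.cos(a); y=c[1]+rr*np.sin(a)
        v=cv2.remap(g,((c[1]+half-y)/s-.5).astype(np.float32)[None],((c[0]+half-x)/s-.5).astype(np.float32)[None],1)[0]
        k=np.argmin(v[6:]-v[:-6])+3
        pts.append((x[k],y[k]))
    pts=np.array(pts)
    from scipy.optimize import least_squares
    f=least_squares(lambda q:np.hypot(*(pts-q).T)-r,c,loss="soft_l1",f_scale=.0005)
    return f.x,np.median(abs(f.fun)),np.median(np.hypot(*(pts-f.x).T))
E
python3 - <<'E'
from h import *
z=np.load("w4.npz"); i=z["i"]; P=cam("wrist"); o=observe(); print(o["ee_pos"],-P[2]@P[1])
A=np.linspace(-np.pi,np.pi,120)
c=np.array((.4637,-.2692))
for _ in range(2): c,e,r=circ(i,P,c,.045,.048,A); print("rim",c,e,r)
c=o["ee_pos"][:2]
for _ in range(3): c,e,r=circ(i,P,c,o["ee_pos"][2]-.005,.048,np.linspace(-.9,.9,60)); print("lid",c,e,r,c-o["ee_pos"][:2])
# oblong tin from the top camera
w=world("top",z["td"]); t=z["t"]; g=t.max(2)
def ortho(h,c,half=.1,n=400):
    p,R,tt=cam("top"); s=2*half/n; r,q=np.mgrid[0:n,0:n]; X=np.stack([c[0]+half-(r+.5)*s,c[1]+half-(q+.5)*s,np.full(r.shape,h)],-1).reshape(-1,3)@R.T+tt
    return cv2.remap(g,(p["fx"]*X[:,0]/X[:,2]+p["cx"]).reshape(n,n).astype(np.float32),(p["fy"]*X[:,1]/X[:,2]+p["cy"]).reshape(n,n).astype(np.float32),1)
m=np.zeros(g.shape,np.uint8); m[227:307,110:190]=(abs(w[...,2]-.045)<.004)[227:307,110:190]
ct=np.vstack(cv2.findContours(m,0,2)[0]); r=cv2.minAreaRect(ct); b=plane("top",cv2.boxPoints(r),.045)[:,:2]; print("oblong tin",b.mean(0),b.round(4).tolist())
E
```

```text
[ 0.35578215 -0.22136227  0.20378722] [ 0.42734598 -0.2201612   0.36215253]
rim [ 0.46462688 -0.26877232] 0.001076472182310887 0.04692352781768912
rim [ 0.46450716 -0.26882256] 0.0010847434326696284 0.04691525656733037
lid [ 0.35339504 -0.22008989] 0.0001353771079216047 0.0479623402528856 [-0.00238711  0.00127238]
lid [ 0.35344242 -0.22002049] 0.00016578438451557778 0.047952669381854794 [-0.00233973  0.00134178]
lid [ 0.35343292 -0.22000823] 0.00012894492229351476 0.04800752423501699 [-0.00234922  0.00135404]
oblong tin [0.50927817 0.36557467] [[0.4673, 0.4173], [0.5731, 0.3883], [0.5511, 0.3137], [0.4456, 0.343]]
```

{"method": "carry_out", "body": {
  "moves": [
    [[0.035,-0.015,0],[0,0,0],0],
    [[0.075,-0.033,0],[0,0,0],0],
    [[0.1,-0.044,-0.02],[0,0,0],0],
    [[0.11,-0.048,-0.06],[0,0,0],0],
    [[0.11,-0.048,-0.095],[0,0,0],0],
    [[0.11,-0.048,-0.115],[0,0,0],0],
    [[0.11,-0.048,-0.123],[0,0,0],0],
    [[0.11,-0.048,-0.125],[0,0,0],0],
    [[0.11,-0.048,-0.125],[0,0,0],0],
    [[0.11,-0.048,-0.125],[0,0,0],0]
  ]
}}

```text
clock: 13.05
ee_pos: [0.4663, -0.2709, 0.0802]
ee_rot: [0.001, 1.0, 0.001, 0.001]
force: [-1.0, -0.2, -2.8]
opening: 0.27
grip_force: 30.0
```

```bash
python3 - <<'E'
from h import *
o=observe(); print(o["clock"],o["ee_pos"],o["force"])
P=cam("wrist"); i,d=get_image("wrist"); s,sd=get_image("side"); np.savez("w5.npz",i=i,d=d,s=s,sd=sd)
cv2.imwrite("pics/r5.png",np.hstack([rectify(i,P,(.47,-.269),.045,half=.08,n=400),cv2.resize(s[150:225,350:425],(400,400),interpolation=2)]))
c=o["ee_pos"][:2]
for _ in range(3): c,e,r=circ(i,P,c,o["ee_pos"][2]-.005,.048,np.linspace(-.9,.9,60)); print("lid",c,e,r,c-o["ee_pos"][:2])
E
```

```text
13.05 [ 0.46630519 -0.27091058  0.08015388] [-0.95298165 -0.24777505 -2.76139917]
lid [ 0.46677928 -0.26995295] 0.0010182437197771982 0.047442099931760774 [0.0004741  0.00095763]
lid [ 0.46683782 -0.27004014] 0.0009856984950356931 0.04771994266020263 [0.00053264 0.00087044]
lid [ 0.46683318 -0.2699699 ] 0.0010132084447127092 0.04772457705636726 [0.00052799 0.00094068]
```

View pics/r5.png

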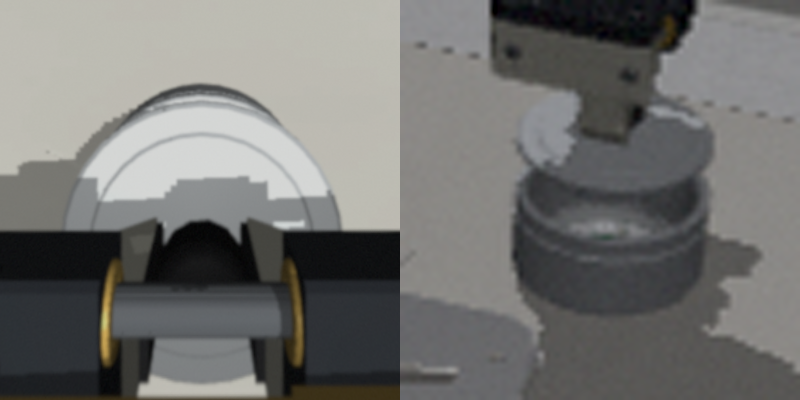

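```bash
python3 - <<'E'
from h import *
o=observe(); print(o["ee_pos"])
P=cam("wrist"); i=np.load("w5.npz")["i"]
print(-P[2]@P[1])
cv2.imwrite("pics/r6.png",np.hstack([cv2.resize(i[100:220,235:395],(800,600),interpolation=2)]))
print(wproj([[.5122,-.27,.075],[.5125,-.269,.045],[.5165,-.269,.045]],P))
for u in (300,310,321,332): print(u,i[110:175,u].max(1).tolist())
E
```

```text
[ 0.46603905 -0.27099694  0.07998116]
[ 0.53733691 -0.26958821  0.23847819]
[[321.67152024 196.00027728]
 [319.62687069 186.7463469 ]
 [319.62907355 179.16866833]]
300 [188, 189, 189, 188, 188, 188, 189, 188, 189, 189, 187, 189, 188, 190, 189, 189, 188, 189, 188, 188, 187, 189, 189, 188, 187, 190, 188, 189, 188, 188, 189, 189, 188, 188, 188, 189, 188, 188, 189, 189, 187, 189, 189, 189, 189, 189, 188, 188, 188, 189, 189, 188, 189, 188, 187, 189, 188, 189, 189, 190, 189, 189, 189, 189, 188]
310 [188, 188, 188, 189, 189, 189, 188, 188, 189, 188, 188, 188, 188, 189, 189, 188, 189, 188, 188, 189, 189, 188, 189, 189, 189, 188, 188, 188, 189, 188, 188, 188, 188, 188, 188, 189, 188, 188, 188, 188, 187, 189, 188, 188, 189, 189, 189, 189, 189, 188, 188, 189, 188, 189, 189, 189, 188, 189, 188, 189, 188, 188, 189, 189, 189]
321 [189, 190, 189, 189, 189, 189, 188, 188, 189, 188, 189, 189, 188, 189, 188, 188, 189, 189, 189, 189, 188, 188, 189, 189, 189, 188, 188, 188, 188, 189, 189, 189, 187, 188, 188, 188, 189, 188, 189, 189, 188, 189, 189, 188, 188, 188, 188, 188, 189, 189, 189, 189, 187, 188, 188, 189, 188, 189, 188, 189, 189, 188, 189, 188, 189]
332 [188, 189, 188, 188, 188, 188, 189, 188, 188, 188, 188, 188, 189, 189, 188, 188, 189, 188, 189, 187, 189, 189, 189, 189, 187, 188, 188, 188, 188, 188, 188, 188, 189, 188, 188, 188, 189, 189, 188, 188, 189, 188, 189, 189, 188, 189, 188, 188, 189, 188, 189, 189, 188, 188, 188, 189, 188, 188, 188, 188, 188, 188, 188, 188, 188]
```

View pics/r6.png

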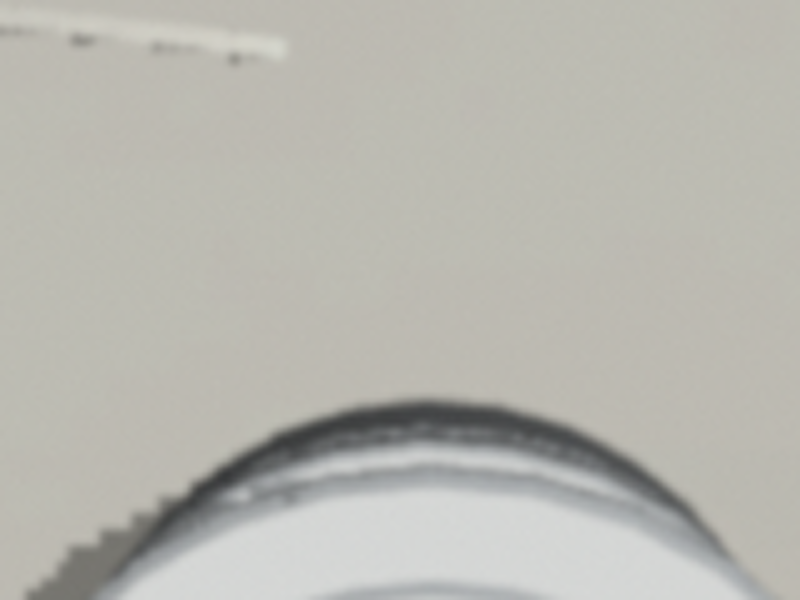

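The zoom shows tin rim's bright band at rows ~187–193 and the flange's edge at ~198, so the lid should go ~1 mm in +x and ~0.8 mm in +y. Inserting.

{"method": "carry_out", "body": {
  "moves": [
    [[0.001,0.001,-0.005],[0,0,0],0],
    [[0.001,0.001,-0.01],[0,0,0],0],
    [[0.001,0.001,-0.014],[0,0,0],0],
    [[0.001,0.001,-0.017],[0,0,0],0],
    [[0.001,0.001,-0.019],[0,0,0],0],
    [[0.001,0.001,-0.019],[0,0,0],0]
  ]
}}

```text
clock: 13.75
ee_pos: [0.4663, -0.2695, 0.0593]
ee_rot: [-0.0, 1.0, 0.0, -0.0]
force: [0.0, 1.0, -2.3]
opening: 0.269
grip_force: 30.0
```

No contact and 4.7 mm below the rim-rest height, so the spigot is in the mouth. Pushing home.

{"method": "carry_out", "body": {
  "moves": [
    [[0,0,-0.002],[0,0,0],0],
    [[0,0,-0.004],[0,0,0],0],
    [[0,0,-0.005],[0,0,0],0],
    [[0,0,-0.006],[0,0,0],0],
    [[0,0,-0.006],[0,0,0],0]
  ]
}}

```text
clock: 14.25
ee_pos: [0.4665, -0.2696, 0.0549]
ee_rot: [0.0, 1.0, 0.0, 0.0]
force: [-3.7, 1.1, 9.1]
opening: 0.273
grip_force: 30.0
```

{"method": "carry_out", "body": {
  "moves": [
    [[0,0,0.001],[0,0,0],1],
    [[0,0,0.001],[0,0,0],1],
    [[0,0,0.001],[0,0,0],1],
    [[0,0,0.001],[0,0,0],1],
    [[0,0,0.001],[0,0,0],1],
    [[0,0,0.04],[0,0,0],1],
    [[0,0,0.08],[0,0,0],1],
    [[-0.005,0.015,0.12],[0,0,-0.03],1],
    [[-0.012,0.055,0.14],[0,0,-0.06],1],
    [[-0.02,0.1,0.14],[0,0,-0.1],1],
    [[-0.028,0.145,0.14],[0,0,-0.14],1],
    [[-0.036,0.19,0.14],[0,0,-0.18],1]
  ]
}}

```text
clock: 15.45
ee_pos: [0.4299, -0.0781, 0.194]
ee_rot: [0.0, 0.996, -0.091, 0.0]
force: [-0.0, -1.4, 0.9]
opening: 0.998
grip_force: 0.0
```

{"method": "carry_out", "body": {
  "moves": [
    [[-0.008,0.045,0],[0,0,-0.03],1],
    [[-0.016,0.09,0],[0,0,-0.06],1],
    [[-0.024,0.135,0],[0,0,-0.1],1],
    [[-0.032,0.18,0],[0,0,-0.1],1],
    [[-0.04,0.225,0],[0,0,-0.1],1],
    [[-0.046,0.265,0],[0,0,-0.1],1],
    [[-0.05,0.295,0],[0,0,-0.1],1],
    [[-0.05,0.304,0],[0,0,-0.1],1],
    [[-0.05,0.304,0],[0,0,-0.1],1],
    [[-0.05,0.304,0],[0,0,-0.1],1]
  ]
}}

```text
clock: 16.45
ee_pos: [0.3806, 0.2235, 0.1936]
ee_rot: [0.0, 0.99, -0.139, -0.0]
force: [-0.5, 1.1, 0.6]
opening: 0.995
grip_force: 0.0
```

```bash
python3 - <<'E'
from h import *
o=observe(); print(o["clock"],o["ee_pos"],o["ee_rot"])
P=cam("wrist"); i,d=get_image("wrist"); t,td=get_image("top"); np.savez("w6.npz",i=i,d=d,t=t,td=td)
for k in(45,60): print(dark(i,P,(.3806,.2245),.045,k))
w=world("top",td)
for c in [(433,285)]:
    m=w[c[1]-25:c[1]+25,c[0]-25:c[0]+25].reshape(-1,3); s=m[abs(m[:,2]-.05)<.012]; print("round lid now",np.median(s,0),s.min(0),s.max(0))
E
```

```text
16.45 [0.38057727 0.22352154 0.19357903] [ 3.98877430e-04  9.90259344e-01 -1.39234517e-01 -1.46472669e-04]
(array([0.38010027, 0.22607651]), [np.float64(0.011669000625610352), np.float64(0.058546913146972655)], np.float32(-0.27064872))
(array([0.3800355 , 0.22609327]), [np.float64(0.012350921630859376), np.float64(0.05924331283569336)], np.float32(-0.27038622))
round lid now [ 0.46390841 -0.26697722  0.04957215] [ 0.41634856 -0.31774915  0.0380841 ] [ 0.5131361  -0.22179783  0.05972448]
```

Round lid reads 0.0496 m at the flange's top (0.050 expected), so it's home. Now regrasping the oblong lid.

{"method": "carry_out", "body": {
  "moves": [
    [[0,0.001,-0.04],[0,0,0],1],
    [[0,0.001,-0.08],[0,0,0],0.6],
    [[0,0.001,-0.115],[0,0,0],0.6],
    [[0,0.001,-0.145],[0,0,0],0.6],
    [[0,0.001,-0.165],[0,0,0],0.6],
    [[0,0.001,-0.175],[0,0,0],0.6],
    [[0,0.001,-0.175],[0,0,0],0],
    [[0,0.001,-0.175],[0,0,0],0],
    [[0,0.001,-0.175],[0,0,0],0],
    [[0,0.001,-0.175],[0,0,0],0],
    [[0,0.001,-0.175],[0,0,0],0],
    [[0,0.001,-0.175],[0,0,0],0]
  ],
  "newtons": 30
}}

```text
clock: 17.75
ee_pos: [0.3806, 0.2255, 0.0192]
ee_rot: [-0.0, 0.99, -0.139, 0.0]
force: [-0.3, -0.1, 4.5]
opening: 0.147
grip_force: 30.0
```

{"method": "carry_out", "body": {
  "moves": [
    [[0,0,0],[0,0,0],0],
    [[0,0,0],[0,0,0],0],
    [[0,0,0],[0,0,0],0]
  ]
}}

```text
clock: 18.05
ee_pos: [0.3806, 0.2254, 0.0192]
ee_rot: [-0.0, 0.99, -0.139, 0.0]
force: [-1.2, -1.4, 6.2]
opening: 0.149
grip_force: 30.0
```

{"method": "carry_out", "body": {
  "moves": [
    [[0,0,0.01],[0,0,0],0],
    [[0,0,0.035],[0,0,0],0],
    [[0,0,0.075],[0,0,0],0],
    [[0,0,0.115],[0,0,0],0],
    [[0,0.01,0.15],[0,0,0],0],
    [[0.003,0.04,0.175],[0,0,0],0],
    [[0.006,0.08,0.185],[0,0,0],0],
    [[0.009,0.12,0.185],[0,0,0],0],
    [[0.012,0.155,0.185],[0,0,0],0],
    [[0.013,0.172,0.185],[0,0,0],0],
    [[0.013,0.172,0.185],[0,0,0],0],
    [[0.013,0.172,0.185],[0,0,0],0]
  ]
}}

```text
clock: 19.25
ee_pos: [0.3929, 0.3969, 0.2034]
ee_rot: [0.001, 0.99, -0.139, -0.0]
force: [0.1, -0.4, -2.1]
opening: 0.15
grip_force: 30.0
```

```bash
python3 - <<'E'
from h import *
o=observe(); print(o["clock"],o["ee_pos"],o["grip_force"])
P=cam("wrist"); i,d=get_image("wrist"); np.savez("w7.npz",i=i,d=d)
zf=o["ee_pos"][2]-.0192+.014
a=rectify(i,P,(.5,.37),.045,half=.1,n=400); b=rectify(i,P,(.41,.39),zf,half=.1,n=400)
cv2.imwrite("pics/r7.png",np.hstack([a,b])); print(zf)
E
```

```text
19.25 [0.392857   0.39688131 0.2034139 ] 29.999683499336243
0.19821389629450165
```

View pics/r7.png

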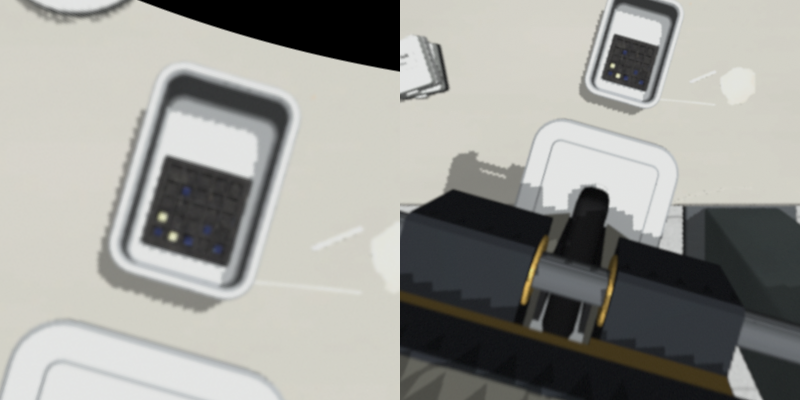

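The left ortho shows the oblong tin (outline ~110–300, 63–298). The right one shows the held lid, its front corners at (540,122) and (677,165). I'll segment them by colour (neutral steel against the beige bench).

```bash
cat >> h.py <<'E'
from scipy.optimize import least_squares
def sides(i,P,c,z,yaw,hx,hy,use,half=.1,n=800,band=.007,ext=.6):
    "outer edges of an oblong of known size: strongest change in steel-ness per side, soft fit of x,y,yaw"
    im=cv2.GaussianBlur(rectify(i,P,c,z,half,n),(5,5),0).astype(np.float32); g=im[...,2]-im[...,0]; s=2*half/n
    S=[];
    ux=np.array([np.cos(yaw),np.sin(yaw)]); uy=np.array([-ux[1],ux[0]])
    for k in use:
        d,l,h,L={"+x":(ux,uy,hx,hy),"-x":(-ux,uy,hx,hy),"+y":(uy,ux,hy,hx),"-y":(-uy,ux,hy,hx)}[k]
        rr=np.arange(h-band,h+band,s/2)
        for a in np.linspace(-ext*L,ext*L,40) if k[1]=="x" or not isinstance(use,dict) else np.linspace(*use[k],40):
            q=np.array(c)+a*l+rr[:,None]*d
            v=cv2.remap(g,((c[1]+half-q[:,1])/s-.5).astype(np.float32)[None],((c[0]+half-q[:,0])/s-.5).astype(np.float32)[None],1)[0]
            D=v[8:]-v[:-8]; m=np.argmax(D)
            if D[m]>5: S.append((*q[m+4],k))
    xy=np.array([t[:2] for t in S]); ks=[t[2] for t in S]
    def f(p):
        e=np.array([np.cos(p[2]),np.sin(p[2])]); w=(xy-p[:2])@np.array([[e[0],-e[1]],[e[1],e[0]]])
        return np.array([{"+x":w[j,0]-hx,"-x":w[j,0]+hx,"+y":w[j,1]-hy,"-y":w[j,1]+hy}[k] for j,k in enumerate(ks)])
    r=least_squares(f,[*c,yaw],loss="soft_l1",f_scale=.0004)
    res=f(r.x); return r.x,{k:(round(float(np.median(res[np.array(ks)==k]))*1e3,2),ks.count(k)) for k in set(ks)}
E
python3 - <<'E'
from h import *
o=observe(); P=cam("wrist"); i=np.load("w7.npz")["i"]; print(o["ee_pos"],2*np.arctan2(o["ee_rot"][2],o["ee_rot"][1]))
c=[.509,.3668,-.275]
for _ in range(3): c,e=sides(i,P,c[:2],.045,c[2],.055,.038,["+x","-x","+y","-y"]); print("tin",c,e)
c=[.393,.397,-.278]; zf=o["ee_pos"][2]-.0052
for _ in range(3): c,e=sides(i,P,c[:2],zf,c[2],.055,.038,{"+x":0,"+y":(.015,.04),"-y":(.015,.04)}); print("lid",c,e,c[:2]-o["ee_pos"][:2])
E
```

```text
[0.39305609 0.39647584 0.20356378] -0.27927257581340165
tin [ 0.50994157  0.36691767 -0.28426931] {'-x': (-0.72, 1), '+y': (0.39, 6), '-y': (-0.04, 39), '+x': (0.0, 30)}
tin [ 0.50999742  0.36697536 -0.28316836] {'+y': (0.21, 8), '-y': (-0.05, 37), '+x': (-0.03, 31)}
tin [ 0.51002596  0.36691396 -0.28322771] {'+y': (0.05, 7), '-y': (-0.07, 38), '+x': (-0.04, 29)}
lid [ 0.39127001  0.39783902 -0.27694917] {'+y': (-0.12, 40), '-y': (0.26, 23), '+x': (0.01, 40)} [-0.00178608  0.00136318]
lid [ 0.39124199  0.39786785 -0.27828847] {'+y': (-0.11, 40), '-y': (0.27, 20), '+x': (0.02, 40)} [-0.0018141   0.00139202]
lid [ 0.3912765   0.3977906  -0.27613346] {'+y': (-0.13, 40), '-y': (0.24, 20), '+x': (0.01, 40)} [-0.00177959  0.00131476]
```

{"method": "carry_out", "body": {
  "moves": [
    [[0.035,-0.009,0],[0,0,-0.005],0],
    [[0.08,-0.021,0],[0,0,-0.005],0],
    [[0.108,-0.028,-0.02],[0,0,-0.005],0],
    [[0.119,-0.031,-0.06],[0,0,-0.005],0],
    [[0.119,-0.031,-0.095],[0,0,-0.005],0],
    [[0.119,-0.031,-0.115],[0,0,-0.005],0],
    [[0.119,-0.031,-0.123],[0,0,-0.005],0],
    [[0.119,-0.031,-0.124],[0,0,-0.005],0],
    [[0.119,-0.031,-0.124],[0,0,-0.005],0],
    [[0.119,-0.031,-0.124],[0,0,-0.005],0]
  ]
}}

```text
clock: 20.3
ee_pos: [0.5133, 0.3668, 0.0816]
ee_rot: [-0.001, 0.99, -0.142, 0.001]
force: [0.5, 0.2, -2.4]
opening: 0.152
grip_force: 30.0
```

```bash
python3 - <<'E'
from h import *
o=observe(); print(o["clock"],o["ee_pos"],2*np.arctan2(o["ee_rot"][2],o["ee_rot"][1]))
P=cam("wrist"); i,d=get_image("wrist"); np.savez("w8.npz",i=i)
p=wproj([[.510,.367,.045]],P)[0].astype(int); print(p)
# predicted rim front edge (tin pose) and flange front edge (lid offset)
f=np.array([np.cos(-.283),np.sin(-.283)]); n=np.array([-f[1],f[0]]); L=np.r_[o["ee_pos"][:2]+[-.0018,.0013]]
T=np.array([.510,.3669])
for a in(-.02,0,.02): print(wproj([np.r_[T+.055*f+a*n,.045],np.r_[L+.055*f+a*n,o["ee_pos"][2]-.0052]],P).round(1).tolist())
cv2.imwrite("pics/r8.png",cv2.resize(i[130:230,245:395],(750,500),interpolation=2))
E
```

```text
20.3 [0.51330022 0.36677126 0.08159676] -0.2842145306023919
[324 274]
[[362.4, 176.0], [366.5, 180.4]]
[[324.5, 175.7], [321.4, 180.2]]
[[286.5, 176.0], [276.3, 180.5]]
```

View pics/r8.png

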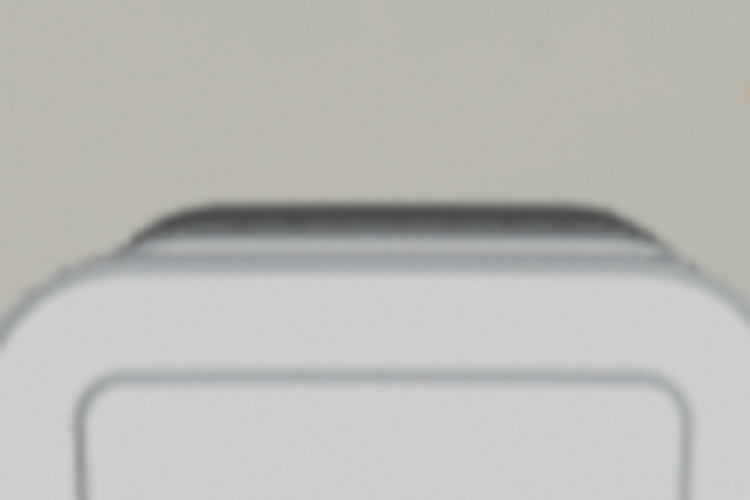

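{"method": "carry_out", "body": {
  "moves": [
    [[0,0,0],[0,0,0],0],
    [[0,0,0],[0,0,0],0],
    [[0,0,0],[0,0,0],0]
  ]
}}

```text
clock: 20.65
ee_pos: [0.5125, 0.3665, 0.0801]
ee_rot: [-0.0, 0.99, -0.142, 0.0]
force: [0.6, 0.1, -2.8]
opening: 0.154
grip_force: 30.0
```

```bash
python3 - <<'E'
from h import *
o=observe(); print(o["ee_pos"])
P=cam("wrist"); i,d=get_image("wrist"); i0=np.load("w8.npz")["i"]
for im in (i0,i):
    # rim wall dark strip extent and groove extent (columns), edge rows at the centre
    print("strip row174",np.flatnonzero(im[174,260:390].max(1)<130)[[0,-1]]+260, "col322",im[165:212,322].max(1).tolist())
    g=im[218,240:400].max(1).astype(int); print("groove",np.flatnonzero(g<np.median(g)-25)+240)
E
```

```text
[0.51252074 0.36649707 0.08005087]
strip row174 [276 370] col322 [187, 186, 187, 185, 176, 144, 102, 79, 78, 91, 103, 121, 149, 172, 177, 167, 161, 167, 174, 186, 200, 207, 207, 207, 206, 207, 206, 206, 206, 206, 207, 207, 206, 206, 206, 207, 206, 203, 193, 179, 176, 186, 198, 205, 207, 207, 207]
groove [240 241 260 261 381 382]
strip row174 [274 371] col322 [187, 187, 187, 175, 142, 101, 77, 77, 90, 103, 123, 152, 177, 191, 187, 170, 162, 166, 173, 186, 200, 206, 207, 207, 206, 207, 206, 207, 207, 206, 206, 207, 205, 207, 206, 206, 207, 204, 192, 180, 176, 185, 199, 205, 207, 207, 206]
groove [240 241 260 261 381 382]
```

{"method": "carry_out", "body": {
  "moves": [
    [[0,-0.0005,-0.005],[0,0,0],0],
    [[0,-0.0005,-0.01],[0,0,0],0],
    [[0,-0.0005,-0.014],[0,0,0],0],
    [[0,-0.0005,-0.017],[0,0,0],0],
    [[0,-0.0005,-0.019],[0,0,0],0],
    [[0,-0.0005,-0.019],[0,0,0],0]
  ]
}}

```text
clock: 21.3
ee_pos: [0.5123, 0.3658, 0.0603]
ee_rot: [0.0, 0.99, -0.142, -0.0]
force: [-0.5, 0.5, -2.4]
opening: 0.152
grip_force: 30.0
```

The spigot entered freely. Pushing home, then releasing and lifting clear.

{"method": "carry_out", "body": {
  "moves": [
    [[0,0,-0.002],[0,0,0],0],
    [[0,0,-0.004],[0,0,0],0],
    [[0,0,-0.005],[0,0,0],0],
    [[0,0,-0.006],[0,0,0],0],
    [[0,0,-0.006],[0,0,0],0]
  ]
}}

```text
clock: 21.8
ee_pos: [0.5125, 0.3659, 0.0552]
ee_rot: [-0.0, 0.99, -0.142, 0.0]
force: [-1.9, -1.4, 1.2]
opening: 0.149
grip_force: 30.0
```

{"method": "carry_out", "body": {
  "moves": [
    [[0,0,-0.001],[0,0,0],0],
    [[0,0,-0.001],[0,0,0],0],
    [[0,0,0],[0,0,0],1],
    [[0,0,0],[0,0,0],1],
    [[0,0,0],[0,0,0],1],
    [[0,0,0],[0,0,0],1],
    [[0,0,0],[0,0,0],1],
    [[0,0,0.04],[0,0,0],1],
    [[0,0,0.08],[0,0,0],1],
    [[0,0,0.12],[0,0,0],1],
    [[-0.03,-0.03,0.15],[0,0,0],1],
    [[-0.06,-0.06,0.15],[0,0,0],1]
  ]
}}

```text
clock: 23.0
ee_pos: [0.4541, 0.3066, 0.2086]
ee_rot: [-0.002, 0.99, -0.141, 0.004]
force: [-0.5, 0.0, 0.1]
opening: 0.968
grip_force: 0.0
```

{"method": "carry_out", "body": {
  "moves": [
    [[-0.03,-0.04,0],[0,0,0],1],
    [[-0.05,-0.08,0],[0,0,0],1],
    [[-0.06,-0.12,0],[0,0,0],1],
    [[-0.06,-0.16,0],[0,0,0],1],
    [[-0.06,-0.2,0],[0,0,0],1],
    [[-0.06,-0.24,0],[0,0,0],1],
    [[-0.06,-0.28,0],[0,0,0],1],
    [[-0.06,-0.3,0],[0,0,0],1],
    [[-0.06,-0.3,0],[0,0,0],1],
    [[-0.06,-0.3,0],[0,0,0],1]
  ]
}}

```text
clock: 24.0
ee_pos: [0.3924, 0.006, 0.2048]
ee_rot: [-0.0, 0.99, -0.142, 0.0]
force: [0.1, -0.2, -0.3]
opening: 0.995
grip_force: 0.0
```

```bash
python3 - <<'E'
from h import *
o=observe(); print(o["clock"],o["ee_pos"],o["opening"])
t,td=get_image("top"); s,sd=get_image("side"); w=world("top",td)
for n,c in [("round",(433,285)),("oblong",(148,267))]:
    m=w[c[1]-28:c[1]+28,c[0]-28:c[0]+28]; k=abs(m[...,2]-.05)<.005; q=m[k]; A=np.c_[q[:,:2]-q[:,:2].mean(0),np.ones(len(q))]
    print(n,np.median(q,0),len(q),"tilt",np.linalg.lstsq(A,q[:,2],rcond=None)[0])
cv2.imwrite("pics/r9.png",np.hstack([cv2.resize(s[330:420,200:290],(400,400),interpolation=2),cv2.resize(s[155:220,355:420],(400,400),interpolation=2)]))
E
```

```text
24.0 [0.39244975 0.00597547 0.20476515] 0.9952940108717819
round [ 0.46553143 -0.2677771   0.049716  ] 1209 tilt [ 3.08521101e-05 -1.41148534e-03  4.97566111e-02]
oblong [0.5093415  0.36135608 0.04985684] 1296 tilt [-0.00071037 -0.00143465  0.0498905 ]
```

View pics/r9.png

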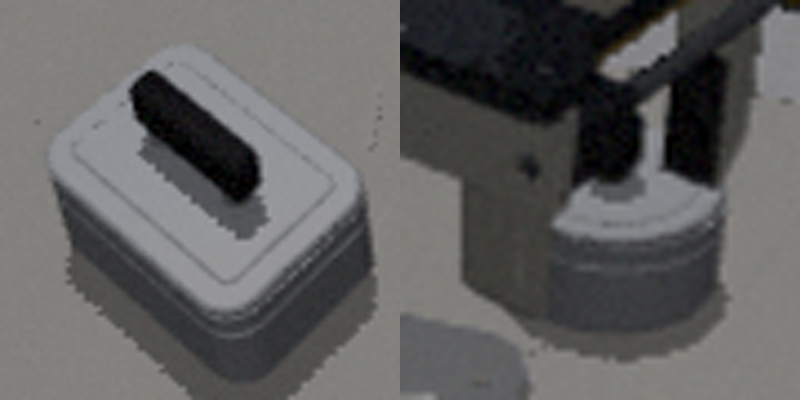

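Both lids sit flush. The oblong lid is closed on its tin (left), and the round lid is closed, partly hidden by the gripper (right). Both flange tops read 49.7–49.9 mm, with no tilt.

```bash
python3 -c "from station import *; print(job_done())"
```

```text
the job is handed in; nothing more can be done
None
```

Both lids are on their own tins, knob up and flush on the rim (flange tops measured at 49.7 and 49.9 mm, 50 mm expected), and the job was handed in at about 24 s of the 72 s allowed.

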